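# Find the tired contact spring and mark it

### The job

Three contact springs are clamped side by side on the jig plate, and one of them has gone soft. Starting with the one on the robot's left (+y) and going on to its right, press the free end of each spring, one at a time, down until it sits on its stop with 12 to 25 N, keep it there for half a second, and let it up again, feeling on the way how hard it pushes back; never load a spring beyond 25 N. Then put the reject collar over the post behind the softest spring so that it stands flat on the block, and leave everything else where it is.

Things in the scene. Friction and masses are not known exactly. Their poses are not given: they have to be found in the camera images.
- jig: Dark steel jig plate 250 x 380 x 12 mm that carries the three like-looking test blocks, about 100 mm apart in y. Origin: centre of its underside. Any one of the springs may be the tired one; it has less than half the stiffness (N per mm) of the other two. At most 25 N may be put on a spring.
- leaf_a: Contact spring a: a flat steel strip 24 mm wide, 3 mm thick, clamped at one end, free at the other. Origin: on its centreline at the clamp's edge, 61 mm above the table; x along the strip to its free end, 95 mm away, y across it. It gives as a spring about y and comes back by itself; stiffness does not show in its looks.
- tip_a (a point): Top centre of the round brass button (16 mm across) near the free end of spring a, 85 mm from the clamp edge. 66.5 mm above the table when unpressed. Under it stands the stop, a rubber-capped stud, met after 10 to 14 mm of travel, which differs and must be felt: springs give 0.2 to 0.7 N per mm, the stop is over 4 times harder. No spring takes over 9 N to reach it.
- post_a (a point): Top centre of the upright steel post, 12 mm thick, on the block of spring a, 75 mm behind the clamp edge; x points towards the free end, z up. Top (tapered over 7 mm) 74 mm and the flat deck round it 26 mm above the table. The clamp begins 41 mm from the post's axis in x and is 75 mm high; to the sides (y) the next posts are about 100 mm away.
- leaf_b: Contact spring b: a flat steel strip 24 mm wide, 3 mm thick, clamped at one end, free at the other. Otherwise as for a.
- tip_b (a point): Top centre of the round brass button (16 mm across) near the free end of spring b, 85 mm from the clamp edge. Otherwise as for a.
- post_b (a point): Top centre of the upright steel post, 12 mm thick, on the block of spring b, 75 mm behind the clamp edge; x points towards the free end, z up. Otherwise as for a.
- leaf_c: Contact spring c: a flat steel strip 24 mm wide, 3 mm thick, clamped at one end, free at the other. Otherwise as for a.
- tip_c (a point): Top centre of the round brass button (16 mm across) near the free end of spring c, 85 mm from the clamp edge. Otherwise as for a.
- post_c (a point): Top centre of the upright steel post, 12 mm thick, on the block of spring c, 75 mm behind the clamp edge; x points towards the free end, z up. Otherwise as for a.
- collar_mid (a point): Centre, half-way up, of the grey plastic reject collar: a loose upright tube 36 mm outside, 20 mm bore, 40 mm tall, 60 g, standing on the table to the left of the jig. z along its bore.
- nut: Bystander, leave alone: loose steel nut, 22 mm, 12 mm thick, lying on the right edge of the jig plate. Origin: centre of its underside.
- jar: Bystander, leave alone: capped jar, 60 mm across and 75 mm tall. Origin: centre of its underside.
- wrench: Bystander, leave alone: steel wrench lying on the table. Origin: middle of its length.
- tape: Bystander, leave alone: roll of tape, 70 mm across, 25 mm high. Origin: centre of its underside.
- screwdriver: Bystander, leave alone: screwdriver lying on the table. Origin: middle of its length.
- tray: Bystander, leave alone: black parts tray 140 x 100 x 45 mm. Origin: centre of its underside.
- weight: Bystander, leave alone: brass weight, 40 mm across, 35 mm tall. Origin: centre of its underside.
Mind the look-alikes: they are no part of the job. Of the things that look like the part that bears collar_mid, take the one that is farthest to the robot's right at the start.

How it is judged:
On the way, in this order (a step that is already met when the one before it is completed fails the run):
1. the leftmost spring (+y side), it alone, is pressed onto its stop with more than 12 N and kept there 0.3 s, the others being up ((((contact force between anything else and leaf_a above 12 N and height (world z) of tip_a below 0.059 m) and y of post_a in the frame of post_b above 0 m and y of post_a in the frame of post_c above 0 m and height (world z) of each of tip_b, tip_c above 0.0625 m) or ((contact force between anything else and leaf_b above 12 N and height (world z) of tip_b below 0.059 m) and y of post_b in the frame of post_a above 0 m and y of post_b in the frame of post_c above 0 m and height (world z) of each of tip_a, tip_c above 0.0625 m) or ((contact force between anything else and leaf_c above 12 N and height (world z) of tip_c below 0.059 m) and y of post_c in the frame of post_a above 0 m and y of post_c in the frame of post_b above 0 m and height (world z) of each of tip_a, tip_b above 0.0625 m))), for 0.3 s.
2. then the middle spring likewise ((((contact force between anything else and leaf_a above 12 N and height (world z) of tip_a below 0.059 m) and ((y of post_b in the frame of post_a above 0 m and y of post_a in the frame of post_c above 0 m) or (y of post_c in the frame of post_a above 0 m and y of post_a in the frame of post_b above 0 m)) and height (world z) of each of tip_b, tip_c above 0.0625 m) or ((contact force between anything else and leaf_b above 12 N and height (world z) of tip_b below 0.059 m) and ((y of post_a in the frame of post_b above 0 m and y of post_b in the frame of post_c above 0 m) or (y of post_c in the frame of post_b above 0 m and y of post_b in the frame of post_a above 0 m)) and height (world z) of each of tip_a, tip_c above 0.0625 m) or ((contact force between anything else and leaf_c above 12 N and height (world z) of tip_c below 0.059 m) and ((y of post_a in the frame of post_c above 0 m and y of post_c in the frame of post_b above 0 m) or (y of post_b in the frame of post_c above 0 m and y of post_c in the frame of post_a above 0 m)) and height (world z) of each of tip_a, tip_b above 0.0625 m))), for 0.3 s.
3. then the rightmost spring likewise ((((contact force between anything else and leaf_a above 12 N and height (world z) of tip_a below 0.059 m) and y of each of post_b, post_c in the frame of post_a above 0 m and height (world z) of each of tip_b, tip_c above 0.0625 m) or ((contact force between anything else and leaf_b above 12 N and height (world z) of tip_b below 0.059 m) and y of each of post_a, post_c in the frame of post_b above 0 m and height (world z) of each of tip_a, tip_c above 0.0625 m) or ((contact force between anything else and leaf_c above 12 N and height (world z) of tip_c below 0.059 m) and y of each of post_a, post_b in the frame of post_c above 0 m and height (world z) of each of tip_a, tip_b above 0.0625 m))), for 0.3 s.
At the end, for the whole second after the job is handed in: The collar stands released over the softest spring's post (the judge knows that spring by hanging 0.1 mm lower, too little to measure): within 7 mm of the post's axis, upright within 0.12 rad, foot on the deck (its middle 42 to 50 mm above the table); all springs up (buttons above 64 mm) (((horizontal distance between collar_mid and post_a below 0.007 m and height (world z) of tip_a below 0.06633 m) or (horizontal distance between collar_mid and post_b below 0.007 m and height (world z) of tip_b below 0.06633 m) or (horizontal distance between collar_mid and post_c below 0.007 m and height (world z) of tip_c below 0.06633 m)) and height (world z) of collar_mid between 0.042 and 0.05 m and angle between collar_mid's own z axis and vertical below 0.12 rad and height (world z) of each of tip_a, tip_b, tip_c above 0.064 m); the robot touches nothing.
It fails at once if a spring is loaded with more than 25 N (contact force between anything else and leaf_a above 25 N or contact force between anything else and leaf_b above 25 N or contact force between anything else and leaf_c above 25 N).
It fails at once if a bystander is pushed more than 20 mm (distance of any of nut, jar, wrench, tape, screwdriver, tray, weight from where it was at the start of the episode above 0.02 m).
It also fails if it takes over 72 s, if anything falls off the work surface, if the arm or the gripper's body presses on something with over 40 N, if the wrist force passes 120 N, or if a joint passes its speed limit or range.

### The arm

A 6-joint arm with a two-finger parallel gripper is mounted at the origin on the work surface. World frame = base frame: x ahead of the robot, y to its left, z up, the work surface at z = 0. Lengths are in m, angles in rad, forces in N, time in s.
With the tool pointing down it reaches from about 0.35 to 0.85 m from the base axis. Payload 8.1 kg.
Tool frame: the origin (TCP) lies at the very end of the fingers, on their centre line; the grasp point (between the pads) lies 19 mm behind it (env.grip_point_offset is the distance from the TCP to the grasp point, in m); z points along the fingers, y is the line along which they close (so a half turn about z gives the same grasp; the last joint's range is limited). The gripper opens to 85 mm and grips with 20 to 120 N. Pads are 22 mm wide; open, the fingers measure 114 mm over their backs; the gripper's body (76 mm by 85 mm) begins 54 mm behind the grasp point. The pads swing forward as they close: fully open they stand 13 mm farther back than shut.
Start: joints at [-1.27, 0.13, 1.488, -0, 1.523, -0.085], TCP at [0.226, -0.556, 0.231] pointing down, gripper open.
Joint ranges: [-2.96, 2.96], [-0.89, 2.26], [0.02, 2.5], [-1.34, 4.48], [0, 2.73], [-2.66, 2.66]. Speed limits (rad/s): [2.39, 2.39, 2.79, 3.14, 3.14, 3.14].

### API

Orientations are given as [roll, pitch, yaw] about the fixed x, y, z axes, in that order (R = Rz(yaw) Ry(pitch) Rx(roll)).
In Python, from workcell import env, eyes gives the robot as it stands.
- The arm moves only by the tool play_rows, never from a script. Its argument "moves" is a list of rows, each a list of 3 entries, a list of its own where there are three numbers: the finger opening in mm, from 0 to 85.4, then the shift along the tool's x, y, z in mm, then the turn, a rotation vector about the tool's x, y, z in rad. In form: [[fingers, [x, y, z], [rx, ry, rz]], ...]. A call has 1 to 5 rows; each row shifts and turns the commanded pose from where the row before left it, along the tool's axes as they then stand; what a row does not reach is not made up. A row lasts 1/10 s, in which the tool goes at most 50 mm and 8.59 degrees, less where a joint would pass 70% of its speed; a pose out of reach is approached as far as the arm can. A call with a gripper value outside its range is refused whole. The fingers move at their own pace and stop on an object; "force" is the grip in N (left out, the last holds). Time passes only in rows, so rows that do not move let the fingers close. It gives the time, the measured TCP pose, the force, the opening and the grip force at its end, in the units of the state.
- env.state(): the state, without advancing time (a new reading comes with each control period).
- eyes.get_image(name): name is "side" or "top"; returns (picture, depth): 480x640x3 uint8, blue, green, red; 480x640 float32, m along the optical axis (not along the pixel's ray), 0 where there is no reading.
- eyes.get_calibration(name): a dict with "fx", "fy", "cx", "cy" (pixels), "k1" (the pictures are not rectified: a ray, as slopes to the right and down, at radius r is drawn at 1 + k1 r^2 times it, then the intrinsics apply), "pose" (4x4, takes a point from camera to world coordinates). Camera axes: x right, y up, looking along -z (the intrinsics and any distortion apply to the point x, -y, -z); pixel columns grow to the right and rows downward; lengths in m; the calibration is good to about 2 mm. A picture is of the moment at which its call begins. get_calibration takes no time and is no camera call.
- env.job_done(): hands the job in; it is judged then, once.
The state is a dict: "t": time; "q": joint angles; "joint_velocities": joint speeds; "effort": joint torques, N m; "ee_pos": TCP position; "orientation": TCP orientation; "force": force on the tool from outside, world axes, zero at the start; "moment": the same for the moment, N m; "finger_gap": opening from 0.0 (shut) to 1.0 (fully open); "grip_force": force on a finger pad.
Only numpy, scipy, OpenCV 4.12 (cv2) and the standard library are available. Lean on these libraries where they do the work, as an engineer would, in place of code of your own. Each camera call takes 0.05 s, during which the arm holds its last target. There are 200 camera calls.

## Working session

There is one attempt and no reset: what is moved stays moved. The work goes in short steps, Python scripts to look and compute and a tool call to move; the robot and the scene stay as the last step left them, time stands still between calls to the robot, and variables do not carry over. Pictures are saved under pics/ and viewed, at most 10 in all, crops included, and the job is handed in when it is done.

Besides the shell and the picture viewer there is one more tool, called after "Request:" as name([rows], argument=value, ...), one row to a line, values as JSON. play_rows: Moves the arm, as the interface text tells. Its arguments: {"type":"object","properties":{"moves":{"type":"array"},"force":{"type":"number"}},"required":["moves"]}

```bash
mkdir -p pics; cat > h.py <<'E'
import numpy as np, cv2
from workcell import env, eyes
def snap(n):
    p,d=eyes.get_image(n); np.savez(''+n+'.npz',p=p,d=d); return p,d
def load(n):
    z=np.load(''+n+'.npz'); return z['p'],z['d']
def px2w(n,u,v,z=None,d=None):
    c=eyes.get_calibration(n)
    K=np.array([[c['fx'],0,c['cx']],[0,c['fy'],c['cy']],[0,0,1.]])
    s=cv2.undistortPoints(np.array([[[u,v]]],float),K,np.array([c['k1'],0,0,0,0.]))[0,0]
    T=np.array(c['pose']); r=T[:3,:3]@np.array([s[0],-s[1],-1]); o=T[:3,3]
    t=d if d is not None else (z-o[2])/r[2]
    return o+t*r
E
python3 - <<'E'
from h import *
for n in('top','side'):
    p,d=snap(n); cv2.imwrite(f'pics/{n}0.png',p); c=eyes.get_calibration(n); print({k:np.round(v,3).tolist() for k,v in c.items()})
print(env.state())
E
```

```text
{'fx': 538.222, 'fy': 538.222, 'cx': 318.9, 'cy': 239.034, 'k1': 0.036, 'pose': [[0.029, 0.99, -0.139, 0.377], [-1.0, 0.029, 0.002, -0.008], [0.006, 0.138, 0.99, 1.234], [0.0, 0.0, 0.0, 1.0]]}
{'fx': 548.685, 'fy': 548.685, 'cx': 308.162, 'cy': 254.219, 'k1': -0.125, 'pose': [[-0.731, 0.403, -0.55, -0.101], [-0.682, -0.447, 0.579, 0.663], [-0.013, 0.798, 0.602, 0.805], [0.0, 0.0, 0.0, 1.0]]}
{'t': 0.1, 'q': array([-1.27038915e+00,  1.31099217e-01,  1.48914440e+00, -1.78921800e-06,
        1.52300187e+00, -8.54210475e-02]), 'joint_velocities': array([-0.00020795, -0.00164805, -0.00258841,  0.00130733,  0.00041656,
        0.00048246]), 'effort': array([ 1.56192738e-03, -5.70953679e+01, -5.01941550e+01, -1.06516322e-04,
        8.19655659e-03, -5.39613939e-05]), 'ee_pos': array([ 0.22566073, -0.5554252 ,  0.23035549]), 'orientation': array([-3.13994570e+00, -1.39234475e-04,  3.85828200e-01]), 'force': array([-0.03103573,  0.66939906, -0.57345054]), 'moment': array([-5.02704220e-02,  1.67077712e-02,  7.32017774e-05]), 'grip_force': 0.0, 'finger_gap': 1.0028275549201073}
```

View pics/top0.png

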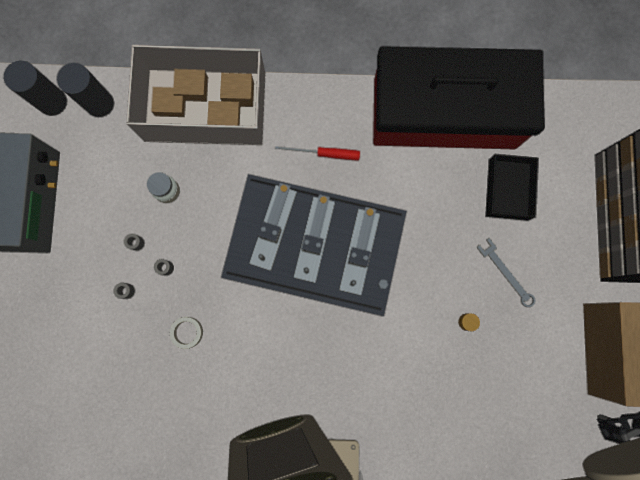

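View pics/side0.png

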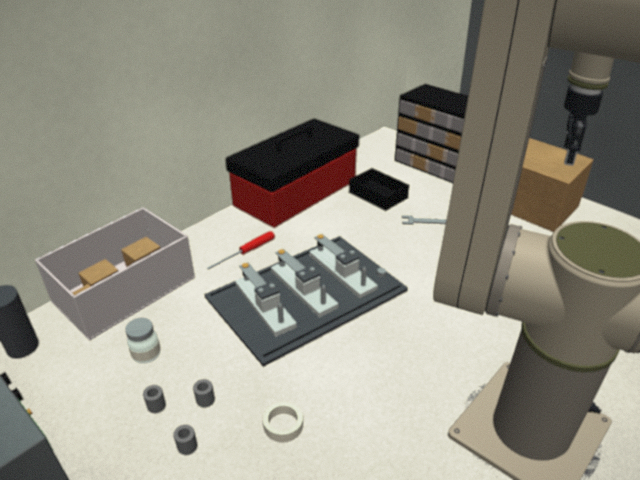

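Top view: the jig is centred near (315,245). The look-alike collars are at (133,242), (163,267) and (123,290). Image right is the robot's right (-y), so I choose (163,267). The side view shows the same three at (154,398), (204,392) and (185,438).

```bash
python3 - <<'E'
from h import *
p,d=load('top')
a=p[170:310,235:410]; b=p[225:305,100:190]
a=cv2.resize(a,None,fx=3,fy=3,interpolation=3); b=cv2.resize(b,None,fx=3,fy=3,interpolation=3)
o=np.zeros((420,525+270,3),np.uint8); o[:420,:525]=a; o[:240,525:]=b
for i in range(0,175,10): cv2.line(o,(i*3,0),(i*3,4 if i%50 else 12),(0,255,255),1)
cv2.imwrite('pics/c1.png',o)
E
```

```text
(no output)
```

View pics/c1.png

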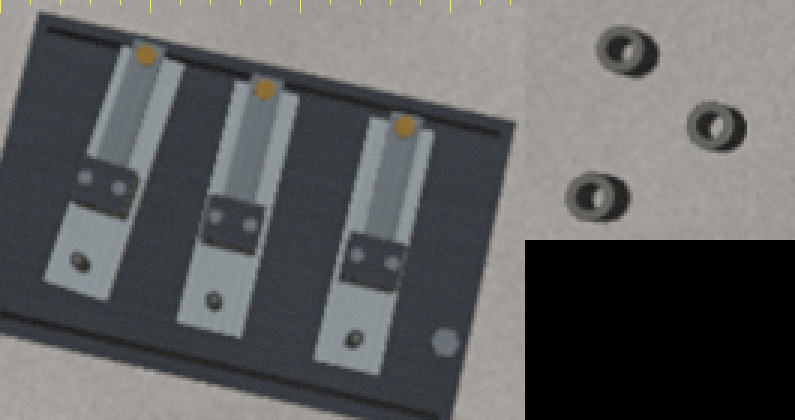

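The crop shows the buttons at (146,55), (265,90) and (404,127), the posts at (80,262), (214,301) and (353,339), and the chosen collar's top ring at (716,126). It's an open tube, as described.

```bash
python3 - <<'E'
from h import *
p,d=load('top')
f=lambda x,y,x0=0,X=235,Y=170:((x-x0+.5)/3-.5+X,(y+.5)/3-.5+Y)
B=[px2w('top',*f(*q),z=.0665) for q in((146,55),(265,90),(404,127))]
P=[px2w('top',*f(*q),z=.074) for q in((80,262),(214,301),(353,339))]
print(np.round(B,4),np.round(P,4))
for b,q in zip(B,P): v=b-q; print(np.linalg.norm(v[:2]),np.arctan2(v[1],v[0]))
print('collar',px2w('top',*f(716,126,525,100,225),z=.04))
for q in((146,55),(265,90),(404,127)):
    u,v=f(*q); dd=d[int(round(v)),int(round(u))]; print(px2w('top',u,v,d=dd))
u,v=f(716-8,126-14,525,100,225);print(px2w('top',u,v,d=d[int(round(v)),int(round(u))]))
# side buttons, side view check
s,ds=load('side')
m=cv2.inRange(cv2.cvtColor(s[225:275,230:335],cv2.COLOR_BGR2HSV),(10,110,60),(25,255,255))
n,l,st,c=cv2.connectedComponentsWithStats(m)
for k in range(1,n):
    if st[k,4]>8: u,v=c[k]+[230,225]; print(u,v,st[k,4],px2w('side',u,v,z=.0655))
t=px2w('side',204,384,z=.04);print('collar side',t)
E
```

```text
[[ 0.6518  0.0725  0.0665]
 [ 0.6281 -0.0162  0.0665]
 [ 0.6034 -0.1191  0.0665]] [[ 0.4959  0.1138  0.074 ]
 [ 0.4706  0.0163  0.074 ]
 [ 0.4462 -0.0843  0.074 ]]
0.16125574162556253 -0.2587266423838397
0.16082933207274636 -0.2030576329574005
0.16099938500991604 -0.21818110154706707
collar [0.47169729 0.33279779 0.04      ]
[0.6511891  0.07232875 0.06925184]
[ 0.62869475 -0.01618186  0.06382014]
[ 0.60465671 -0.11972226  0.06013246]
[0.48252042 0.3414865  0.03276157]
320.0 236.15384615384616 13 [ 0.60200134 -0.11812103  0.0655    ]
281.0625 251.3125 16 [ 0.62758547 -0.01517197  0.0655    ]
245.0 265.0 15 [0.65074991 0.07321293 0.0655    ]
collar side [0.47375648 0.33318237 0.04      ]
```

Request:
play_rows([
  [0,[18,-44,0],[0,0,0]],
  [0,[18,-44,0],[0,0,0]],
  [0,[0,0,0],[0,0,0.15]],
  [0,[0,0,0],[0,0,0.15]],
  [0,[0,0,0],[0,0,0.15]],
], force=40)

```text
t: 0.6
ee_pos: [0.226, -0.4601, 0.231]
orientation: [-3.141, 0.0, -0.07]
force: [-0.1, -0.4, 0.0]
finger_gap: 0.146
grip_force: 0.0
```

Request:
play_rows([
  [0,[0,0,0],[0,0,0.15]],
  [0,[20,-43,0],[0,0,0]],
  [0,[20,-43,0],[0,0,0]],
  [0,[20,-43,0],[0,0,0]],
  [0,[20,-43,0],[0,0,0]],
])

```text
t: 1.1
ee_pos: [0.3413, -0.3081, 0.2309]
orientation: [-3.141, 0.0, -0.215]
force: [1.4, -1.5, -1.6]
finger_gap: 0.001
grip_force: 0.0
```

Request:
play_rows([
  [0,[22,-44,0],[0,0,0]],
  [0,[22,-44,0],[0,0,0]],
  [0,[22,-44,0],[0,0,0]],
  [0,[22,-44,0],[0,0,0]],
  [0,[22,-44,0],[0,0,0]],
])

```text
t: 1.6
ee_pos: [0.4958, -0.1162, 0.2311]
orientation: [3.142, 0.0, -0.214]
force: [1.0, -0.1, 0.5]
finger_gap: 0.004
grip_force: 0.0
```

Request:
play_rows([
  [0,[22,-44,0],[0,0,0]],
  [0,[22,-44,0],[0,0,0]],
  [0,[22,-44,0],[0,0,0]],
  [0,[22,-44,0],[0,0,0]],
  [0,[22,-43,0],[0,0,0]],
])

```text
t: 2.1
ee_pos: [0.6498, 0.0744, 0.2306]
orientation: [3.141, 0.001, -0.214]
force: [0.1, -0.7, 0.3]
finger_gap: 0.004
grip_force: 0.0
```

Request:
play_rows([
  [0,[3,0,45],[0,0,0]],
  [0,[0,0,45],[0,0,0]],
  [0,[0,0,40],[0,0,0]],
  [0,[0,0,0],[0,0,0]],
  [0,[0,0,0],[0,0,0]],
])

```text
t: 2.6
ee_pos: [0.6512, 0.0718, 0.1009]
orientation: [3.141, 0.002, -0.214]
force: [0.4, 0.6, -0.1]
finger_gap: -0.003
grip_force: 0.0
```

```bash
python3 - <<'E'
from h import *
p,d=snap('side'); t,_=snap('top')
a=cv2.resize(p[200:320,200:340],None,fx=3,fy=3,interpolation=3); b=cv2.resize(t[150:270,240:360],None,fx=3,fy=3,interpolation=3)
cv2.imwrite('pics/c2.png',np.hstack([a,b])); print(env.state()['force'])
E
```

```text
[-0.23584318 -0.01274425  0.52822953]
```

View pics/c2.png

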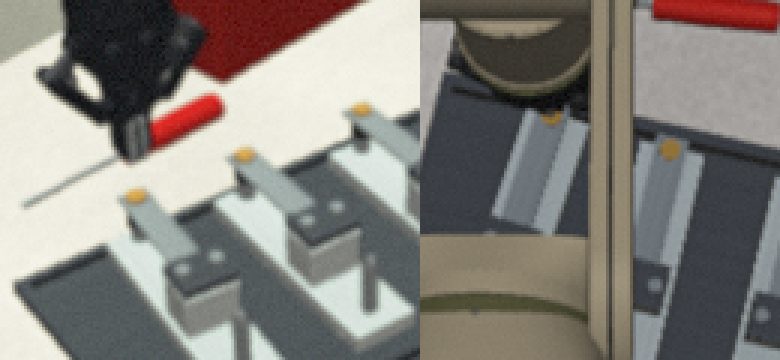

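Close look: the shut finger at (135,150) stands directly above the leftmost button at (136,195), clear of the others.

Request:
play_rows([
  [0,[0,0,20],[0,0,0]],
  [0,[0,0,12],[0,0,0]],
  [0,[0,0,0],[0,0,0]],
])

```text
t: 3.0
ee_pos: [0.6516, 0.0717, 0.069]
orientation: [3.141, 0.001, -0.214]
force: [-0.3, 0.1, -0.7]
finger_gap: 0.001
grip_force: 0.0
```

Request:
play_rows([
  [0,[0,0,3],[0,0,0]],
  [0,[0,0,3],[0,0,0]],
  [0,[0,0,0],[0,0,0]],
])

```text
t: 3.3
ee_pos: [0.6527, 0.0718, 0.064]
orientation: [-3.141, -0.001, -0.214]
force: [0.7, -1.0, 2.0]
finger_gap: -0.001
grip_force: 0.9
```

Request:
play_rows([
  [0,[0,0,2],[0,0,0]],
  [0,[0,0,2],[0,0,0]],
  [0,[0,0,2],[0,0,0]],
  [0,[0,0,0],[0,0,0]],
])

```text
t: 3.7
ee_pos: [0.6527, 0.0718, 0.0578]
orientation: [-3.141, -0.002, -0.214]
force: [1.0, 0.1, 6.0]
finger_gap: 0.001
grip_force: 2.9
```

Request:
play_rows([
  [0,[0,0,1],[0,0,0]],
  [0,[0,0,1],[0,0,0]],
  [0,[0,0,0],[0,0,0]],
])

```text
t: 4.0
ee_pos: [0.6527, 0.0719, 0.0561]
orientation: [-3.141, -0.001, -0.214]
force: [-0.4, 0.0, 7.3]
finger_gap: -0.002
grip_force: 3.6
```

```bash
python3 -c "
from h import *
s=env.state();print(s['ee_pos'],s['force'],s['moment'])"
```

```text
[0.65265766 0.07185249 0.05612236] [-0.37568893  0.03659391  7.2832991 ] [ 0.05933237  0.16048644 -0.03676749]
```

Request:
play_rows([
  [0,[0,0,1],[0,0,0]],
  [0,[0,0,0],[0,0,0]],
])

```text
t: 4.2
ee_pos: [0.6526, 0.0719, 0.0552]
orientation: [-3.141, -0.001, -0.214]
force: [-0.5, -0.1, 8.2]
finger_gap: 0.0
grip_force: 3.9
```

Request:
play_rows([
  [0,[0,0,1],[0,0,0]],
  [0,[0,0,0],[0,0,0]],
])

```text
t: 4.4
ee_pos: [0.6526, 0.0719, 0.0543]
orientation: [-3.141, -0.001, -0.214]
force: [-0.8, -0.5, 8.2]
finger_gap: -0.002
grip_force: 4.2
```

Request:
play_rows([
  [0,[0,0,1],[0,0,0]],
  [0,[0,0,0],[0,0,0]],
])

```text
t: 4.6
ee_pos: [0.6525, 0.0719, 0.0534]
orientation: [-3.141, -0.001, -0.214]
force: [-2.1, 0.6, 9.7]
finger_gap: 0.002
grip_force: 4.6
```

Request:
play_rows([
  [0,[0,0,0.5],[0,0,0]],
  [0,[0,0,0],[0,0,0]],
])

```text
t: 4.8
ee_pos: [0.6525, 0.072, 0.0532]
orientation: [-3.141, -0.001, -0.214]
force: [-2.7, 0.7, 10.5]
finger_gap: 0.002
grip_force: 5.5
```

Request:
play_rows([
  [0,[0,0,1],[0,0,0]],
  [0,[0,0,0],[0,0,0]],
])

```text
t: 5.0
ee_pos: [0.6526, 0.0721, 0.0531]
orientation: [-3.141, -0.001, -0.214]
force: [-6.5, 0.3, 16.7]
finger_gap: 0.002
grip_force: 8.3
```

Request:
play_rows([
  [0,[0,0,0.2],[0,0,0]],
  [0,[0,0,0],[0,0,0]],
  [0,[0,0,0],[0,0,0]],
  [0,[0,0,0],[0,0,0]],
  [0,[0,0,0],[0,0,0]],
])

```text
t: 5.5
ee_pos: [0.6526, 0.0721, 0.053]
orientation: [-3.141, -0.001, -0.214]
force: [-7.4, 0.8, 17.0]
finger_gap: -0.0
grip_force: 8.9
```

Request:
play_rows([
  [0,[0,0,0],[0,0,0]],
  [0,[0,0,-5],[0,0,0]],
  [0,[0,0,-10],[0,0,0]],
  [0,[0,0,-20],[0,0,0]],
  [0,[0,0,0],[0,0,0]],
])

```text
t: 6.0
ee_pos: [0.6536, 0.0719, 0.0884]
orientation: [-3.141, -0.004, -0.214]
force: [0.7, 0.2, 1.6]
finger_gap: 0.001
grip_force: 0.0
```

Request:
play_rows([
  [0,[-3,45,0],[0,0,0]],
  [0,[-3,46,0],[0,0,0]],
  [0,[0,0,0],[0,0,0]],
  [0,[0,0,0],[0,0,0]],
])

```text
t: 6.4
ee_pos: [0.6259, -0.0168, 0.0845]
orientation: [-3.141, 0.002, -0.217]
force: [0.1, -0.4, -0.1]
finger_gap: -0.002
grip_force: 0.0
```

Request:
play_rows([
  [0,[2,0,10],[0,0,0]],
  [0,[0,0,5],[0,0,0]],
  [0,[0,0,3],[0,0,0]],
  [0,[0,0,3],[0,0,0]],
  [0,[0,0,0],[0,0,0]],
])

```text
t: 6.9
ee_pos: [0.6285, -0.0156, 0.064]
orientation: [-3.141, 0.001, -0.213]
force: [-1.0, 1.1, 1.4]
finger_gap: 0.003
grip_force: 0.8
```

Request:
play_rows([
  [0,[0,0,2],[0,0,0]],
  [0,[0,0,2],[0,0,0]],
  [0,[0,0,2],[0,0,0]],
  [0,[0,0,0],[0,0,0]],
])

```text
t: 7.3
ee_pos: [0.6291, -0.0161, 0.0589]
orientation: [-3.141, -0.001, -0.214]
force: [-1.0, 3.0, 5.5]
finger_gap: 0.0
grip_force: 2.6
```

Request:
play_rows([
  [0,[0,0,1],[0,0,0]],
  [0,[0,0,1],[0,0,0]],
  [0,[0,0,0],[0,0,0]],
])

```text
t: 7.6
ee_pos: [0.6291, -0.0161, 0.0572]
orientation: [-3.141, -0.001, -0.214]
force: [-2.3, 1.9, 6.8]
finger_gap: -0.001
grip_force: 3.3
```

Request:
play_rows([
  [0,[0,0,1],[0,0,0]],
  [0,[0,0,0],[0,0,0]],
])

```text
t: 7.8
ee_pos: [0.6291, -0.0161, 0.057]
orientation: [-3.141, -0.001, -0.214]
force: [-4.1, 1.8, 12.4]
finger_gap: 0.0
grip_force: 5.6
```

Request:
play_rows([
  [0,[0,0,0.9],[0,0,0]],
  [0,[0,0,0],[0,0,0]],
])

```text
t: 8.0
ee_pos: [0.6292, -0.016, 0.0568]
orientation: [-3.141, -0.001, -0.214]
force: [-6.9, 3.0, 16.9]
finger_gap: -0.0
grip_force: 8.4
```

Request:
play_rows([
  [0,[0,0,0],[0,0,0]],
  [0,[0,0,0],[0,0,0]],
  [0,[0,0,0],[0,0,0]],
  [0,[0,0,0],[0,0,0]],
  [0,[0,0,0],[0,0,0]],
])

```text
t: 8.5
ee_pos: [0.6292, -0.016, 0.0568]
orientation: [-3.141, -0.001, -0.214]
force: [-8.4, 4.1, 17.2]
finger_gap: -0.004
grip_force: 8.4
```

Request:
play_rows([
  [0,[0,0,0],[0,0,0]],
  [0,[0,0,-5],[0,0,0]],
  [0,[0,0,-10],[0,0,0]],
  [0,[0,0,-15],[0,0,0]],
  [0,[0,0,0],[0,0,0]],
])

```text
t: 9.0
ee_pos: [0.6306, -0.0167, 0.0878]
orientation: [-3.141, -0.004, -0.214]
force: [1.1, -0.8, 0.8]
finger_gap: -0.003
grip_force: 0.0
```

Request:
play_rows([
  [0,[0,35,0],[0,0,0]],
  [0,[0,35,0],[0,0,0]],
  [0,[0,35,0],[0,0,0]],
  [0,[0,0,0],[0,0,0]],
  [0,[0,0,0],[0,0,0]],
])

```text
t: 9.5
ee_pos: [0.6062, -0.1197, 0.0846]
orientation: [-3.141, 0.0, -0.216]
force: [-0.3, 1.0, -0.3]
finger_gap: 0.003
grip_force: 0.0
```

Request:
play_rows([
  [0,[-3,0,10],[0,0,0]],
  [0,[0,0,5],[0,0,0]],
  [0,[0,0,3],[0,0,0]],
  [0,[0,0,3],[0,0,0]],
  [0,[0,0,0],[0,0,0]],
])

```text
t: 10.0
ee_pos: [0.6033, -0.1176, 0.0631]
orientation: [-3.141, 0.001, -0.214]
force: [-0.8, 0.4, 0.8]
finger_gap: 0.001
grip_force: 0.5
```

Request:
play_rows([
  [0,[0,0,2],[0,0,0]],
  [0,[0,0,2],[0,0,0]],
  [0,[0,0,2],[0,0,0]],
  [0,[0,0,0],[0,0,0]],
])

```text
t: 10.4
ee_pos: [0.6037, -0.1182, 0.0577]
orientation: [-3.141, -0.0, -0.214]
force: [0.6, 2.0, 2.3]
finger_gap: 0.003
grip_force: 1.4
```

Request:
play_rows([
  [0,[0,0,1],[0,0,0]],
  [0,[0,0,1],[0,0,0]],
  [0,[0,0,0],[0,0,0]],
])

```text
t: 10.7
ee_pos: [0.6036, -0.1182, 0.0558]
orientation: [-3.141, -0.0, -0.214]
force: [0.0, 2.3, 2.7]
finger_gap: 0.0
grip_force: 1.7
```

Request:
play_rows([
  [0,[0,0,1],[0,0,0]],
  [0,[0,0,0],[0,0,0]],
])

```text
t: 10.9
ee_pos: [0.6037, -0.1182, 0.0553]
orientation: [-3.142, -0.0, -0.214]
force: [-1.8, 2.8, 7.1]
finger_gap: -0.001
grip_force: 3.2
```

Request:
play_rows([
  [0,[0,0,1],[0,0,0]],
  [0,[0,0,0],[0,0,0]],
])

```text
t: 11.1
ee_pos: [0.6038, -0.1182, 0.055]
orientation: [3.142, -0.0, -0.214]
force: [-5.0, 3.0, 12.5]
finger_gap: 0.002
grip_force: 6.2
```

Request:
play_rows([
  [0,[0,0,0.9],[0,0,0]],
  [0,[0,0,0],[0,0,0]],
])

```text
t: 11.3
ee_pos: [0.6038, -0.1183, 0.0549]
orientation: [3.142, -0.001, -0.214]
force: [-7.8, 2.7, 18.4]
finger_gap: -0.004
grip_force: 9.0
```

Request:
play_rows([
  [0,[0,0,0],[0,0,0]],
  [0,[0,0,0],[0,0,0]],
  [0,[0,0,0],[0,0,0]],
  [0,[0,0,0],[0,0,0]],
  [0,[0,0,0],[0,0,0]],
])

```text
t: 11.8
ee_pos: [0.6039, -0.1183, 0.0549]
orientation: [3.142, -0.001, -0.214]
force: [-7.6, 3.8, 17.7]
finger_gap: -0.005
grip_force: 9.0
```

Request:
play_rows([
  [0,[0,0,0],[0,0,0]],
  [0,[0,0,-5],[0,0,0]],
  [0,[0,0,-10],[0,0,0]],
  [0,[0,0,-30],[0,0,0]],
  [0,[0,0,-45],[0,0,0]],
])

```text
t: 12.3
ee_pos: [0.6007, -0.1178, 0.1401]
orientation: [-3.142, 0.007, -0.214]
force: [1.8, -0.8, 0.8]
finger_gap: -0.0
grip_force: 0.0
```

Request:
play_rows([
  [0,[0,0,-20],[0,0,0]],
  [0,[-20,-44,0],[0,0,0]],
  [0,[-20,-44,0],[0,0,0]],
  [0,[-20,-44,0],[0,0,0]],
  [0,[-20,-44,0],[0,0,0]],
])

```text
t: 12.8
ee_pos: [0.562, 0.0719, 0.1629]
orientation: [3.141, -0.0, -0.215]
force: [1.0, 0.5, 0.5]
finger_gap: 0.001
grip_force: 0.0
```

Request:
play_rows([
  [55,[-24,-39,0],[0,0,0]],
  [55,[-24,-39,0],[0,0,0]],
  [55,[-24,-39,0],[0,0,0]],
  [55,[-24,-39,0],[0,0,0]],
  [55,[-24,-40,0],[0,0,0]],
])

```text
t: 13.3
ee_pos: [0.4862, 0.289, 0.1629]
orientation: [3.141, -0.0, -0.215]
force: [1.2, 0.2, -0.9]
finger_gap: 0.646
grip_force: 0.0
```

Request:
play_rows([
  [55,[-23,-40,0],[0,0,0]],
  [55,[0,0,40],[0,0,0]],
  [55,[0,0,30],[0,0,0]],
  [55,[0,0,0],[0,0,0]],
  [55,[0,0,0],[0,0,0]],
])

```text
t: 13.8
ee_pos: [0.4728, 0.3312, 0.0928]
orientation: [3.14, 0.001, -0.214]
force: [-0.1, -0.3, 0.0]
finger_gap: 0.642
grip_force: 0.0
```

```bash
python3 - <<'E'
from h import *
p,d=snap('side'); t,_=snap('top')
a=cv2.resize(p[320:460,100:260],None,fx=2.5,fy=2.5,interpolation=3); b=cv2.resize(t[170:310,100:260],None,fx=2.5,fy=2.5,interpolation=3)
cv2.imwrite('pics/c3.png',np.hstack([a,b])); print(env.state()['ee_pos'],env.state()['finger_gap'])
E
```

```text
[0.47459039 0.33204239 0.09505793] 0.6455535782950044
```

View pics/c3.png

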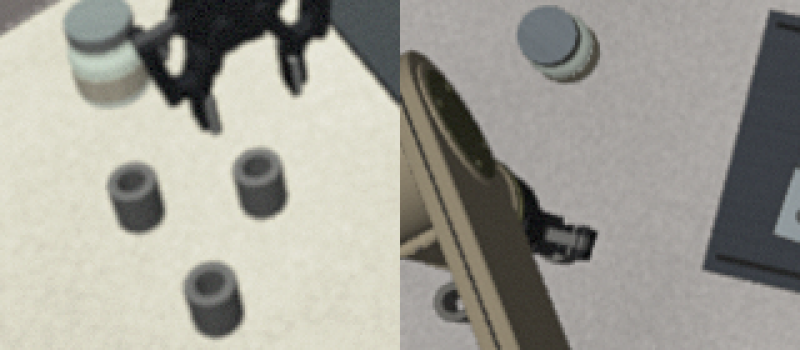

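The fingertips at (213,128) and (297,90) straddle the collar top at (260,165). Neighbours are clear.

Request:
play_rows([
  [55,[0,-1,30],[0,0,0]],
  [55,[0,0,30],[0,0,0]],
  [55,[0,0,20],[0,0,0]],
  [55,[0,0,0],[0,0,0]],
  [30,[0,0,0],[0,0,0]],
], force=40)

```text
t: 14.4
ee_pos: [0.4746, 0.3331, 0.0147]
orientation: [-3.14, -0.002, -0.215]
force: [1.0, -0.0, 1.0]
finger_gap: 0.489
grip_force: 0.4
```

Request:
play_rows([
  [20,[0,0,0],[0,0,0]],
  [20,[0,0,0],[0,0,0]],
  [20,[0,0,0],[0,0,0]],
  [20,[0,0,0],[0,0,0]],
])

```text
t: 14.8
ee_pos: [0.4754, 0.3337, 0.0156]
orientation: [-3.139, -0.004, -0.214]
force: [-0.0, -1.8, 7.8]
finger_gap: 0.397
grip_force: 40.9
```

Request:
play_rows([
  [20,[0,0,-15],[0,0,0]],
  [20,[0,0,-45],[0,0,0]],
  [20,[0,0,-45],[0,0,0]],
  [20,[0,0,-10],[0,0,0]],
  [20,[0,0,0],[0,0,0]],
])

```text
t: 15.3
ee_pos: [0.4755, 0.334, 0.1323]
orientation: [-3.137, -0.005, -0.214]
force: [0.6, 0.2, -0.6]
finger_gap: 0.392
grip_force: 40.1
```

```bash
python3 - <<'E'
from h import *
p,d=snap('side'); t,_=snap('top')
a=cv2.resize(p[270:410,120:280],None,fx=3,fy=3,interpolation=3)
b=cv2.resize(t[220:310,120:220],None,fx=3,fy=3,interpolation=3)
o=np.zeros((420,780,3),np.uint8);o[:,:480]=a;o[:270,480:]=b
cv2.imwrite('pics/c4.png',o); print(env.state()['ee_pos'],env.state()['orientation'],env.state()['finger_gap'])
E
```

```text
[0.47302215 0.33254072 0.12751616] [ 3.14135310e+00  2.95757913e-04 -2.14213227e-01] 0.39835159153134636
```

View pics/c4.png

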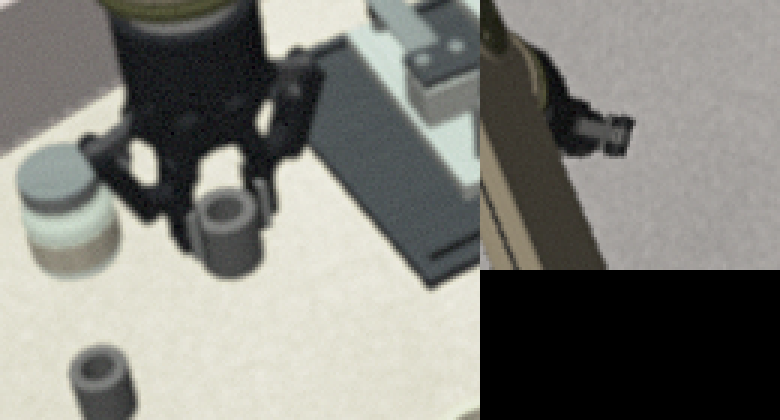

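```bash
python3 - <<'E'
from h import *
for q in((227.5,209.5),):
    print(px2w('side',120+(q[0]+.5)/3-.5,270+(q[1]+.5)/3-.5,z=.1519))
# reference: collar post c & posts in the side view from original image, seen at (top of post c)
print(env.state()['ee_pos'])
E
```

```text
[0.47442507 0.3315947  0.1519    ]
[0.47302215 0.33254072 0.12751616]
```

Request:
play_rows([
  [20,[7,46,0],[0,0,0]],
  [20,[7,46,0],[0,0,0]],
  [20,[7,46,0],[0,0,0]],
  [20,[7,46,0],[0,0,0]],
  [20,[7,46,0],[0,0,0]],
])

```text
t: 15.9
ee_pos: [0.4565, 0.0988, 0.1254]
orientation: [3.14, 0.004, -0.214]
force: [0.4, -0.8, -0.7]
finger_gap: 0.395
grip_force: 40.3
```

Request:
play_rows([
  [20,[7,46,0],[0,0,0]],
  [20,[7,46,0],[0,0,0]],
  [20,[7,46,0],[0,0,0]],
  [20,[7,45,0],[0,0,0]],
  [20,[0,0,0],[0,0,0]],
])

```text
t: 16.4
ee_pos: [0.4451, -0.0887, 0.1258]
orientation: [3.14, 0.003, -0.22]
force: [-0.3, 0.4, -1.2]
finger_gap: 0.39
grip_force: 40.4
```

Request:
play_rows([
  [20,[0,0,20],[0,0,0]],
  [20,[0,0,8],[0,0,0]],
  [20,[0,0,0],[0,0,0]],
  [20,[0,0,0],[0,0,0]],
])

```text
t: 16.8
ee_pos: [0.4466, -0.0834, 0.0992]
orientation: [-3.141, 0.002, -0.213]
force: [-0.0, -0.0, -0.1]
finger_gap: 0.396
grip_force: 40.4
```

```bash
python3 - <<'E'
from h import *
p,d=snap('side'); t,_=snap('top')
a=cv2.resize(p[200:340,270:410],None,fx=3,fy=3,interpolation=3)
b=cv2.resize(t[210:310,320:420],None,fx=3,fy=3,interpolation=3)
o=np.zeros((420,720,3),np.uint8);o[:,:420]=a;o[:300,420:]=b
cv2.imwrite('pics/c5.png',o); print(env.state()['ee_pos'],env.state()['orientation'],env.state()['finger_gap'])
E
```

```text
[ 0.4474771  -0.08375468  0.10023117] [ 3.14157082e+00 -4.03635504e-04 -2.13167716e-01] 0.394269703556164
```

View pics/c5.png

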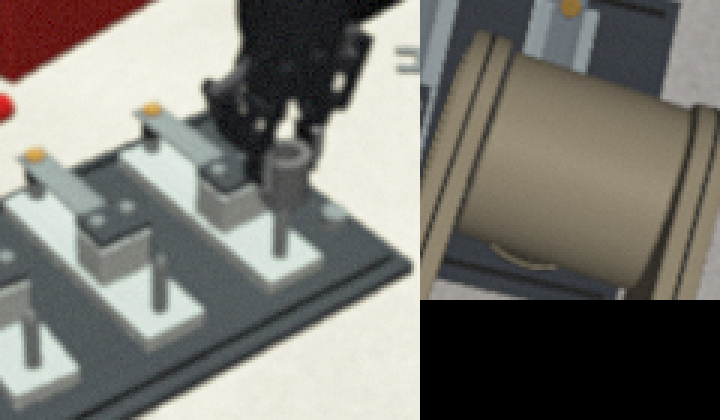

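```bash
python3 - <<'E'
from h import *
p,d=load('side')
f=lambda x,y:(270+(x+.5)/3-.5,200+(y+.5)/3-.5)
for q in((290,152),(286,152)): print(px2w('side',*f(*q),z=.1246))
for n,q in(('postc base',(281,254)),('postb base',(162,310))): print(n,px2w('side',*f(*q),z=.026))
print('postb top',px2w('side',*f(158,257),z=.074))
cv2.imwrite('pics/c6.png',cv2.resize(p[235:305,325:395],None,fx=8,fy=8,interpolation=2))
E
```

```text
[ 0.44006241 -0.08219727  0.1246    ]
[ 0.44212188 -0.08033968  0.1246    ]
postc base [ 0.44573421 -0.08700454  0.026     ]
postb base [0.46983128 0.01698932 0.026     ]
postb top [0.47272015 0.01822598 0.074     ]
```

View pics/c6.png

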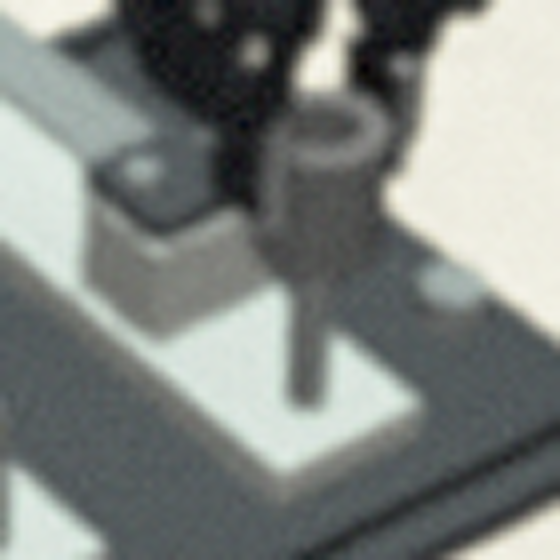

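```bash
cat >> h.py <<'E'
def w2px(n,P):
    c=eyes.get_calibration(n); T=np.array(c['pose']); q=T[:3,:3].T@(np.array(P)-T[:3,3])
    a,b=q[0]/-q[2],-q[1]/-q[2]; k=1+c['k1']*(a*a+b*b)
    return np.array([c['fx']*a*k+c['cx'],c['fy']*b*k+c['cy']])
E
python3 - <<'E'
from h import *
g=lambda P:((w2px('side',P)-[325,235]+.5)*8-.5).round()
x,y=.4475,-.0838
for z in(.1246,.0846): print('collar exp',g((x,y,z)))
for z in(.074,.026): print('post exp',g((.4465,-.0843,z)))
print('d/dx 5mm',g((x+.005,y,.1))-g((x,y,.1)),'dy',g((x,y+.005,.1))-g((x,y,.1)))
E
```

```text
collar exp [316. 112.]
collar exp [308. 233.]
post exp [310. 265.]
post exp [302. 402.]
d/dx 5mm [-15.  -8.] dy [-12.   8.]
```

The collar ring at (330,130) sits above the post, which shows below it at (306,300–403). They line up within about 2 mm, so I nudge the collar 1 mm and lower while watching the force.

Request:
play_rows([
  [20,[1,0,8],[0,0,0]],
  [20,[0,0,5],[0,0,0]],
  [20,[0,0,4],[0,0,0]],
  [20,[0,0,0],[0,0,0]],
])

```text
t: 17.3
ee_pos: [0.4475, -0.0842, 0.0819]
orientation: [-3.141, 0.002, -0.214]
force: [-0.7, -0.6, -0.8]
finger_gap: 0.396
grip_force: 40.4
```

Request:
play_rows([
  [20,[0,0,4],[0,0,0]],
  [20,[0,0,4],[0,0,0]],
  [20,[0,0,0],[0,0,0]],
])

```text
t: 17.6
ee_pos: [0.4477, -0.0843, 0.0741]
orientation: [-3.141, 0.001, -0.214]
force: [-0.1, 0.9, -0.3]
finger_gap: 0.394
grip_force: 40.4
```

Request:
play_rows([
  [20,[0,0,8],[0,0,0]],
  [20,[0,0,8],[0,0,0]],
  [20,[0,0,8],[0,0,0]],
  [20,[0,0,3],[0,0,0]],
  [20,[0,0,0],[0,0,0]],
])

```text
t: 18.1
ee_pos: [0.4475, -0.0843, 0.0469]
orientation: [-3.142, 0.001, -0.214]
force: [-0.1, -0.6, -0.4]
finger_gap: 0.392
grip_force: 40.4
```

Request:
play_rows([
  [20,[0,0,2],[0,0,0]],
  [20,[0,0,1.5],[0,0,0]],
  [20,[0,0,0],[0,0,0]],
])

```text
t: 18.4
ee_pos: [0.4481, -0.0844, 0.0443]
orientation: [-3.142, 0.0, -0.214]
force: [-0.8, 0.1, -1.9]
finger_gap: 0.395
grip_force: 40.4
```

Request:
play_rows([
  [20,[0,0,1],[0,0,0]],
  [20,[0,0,1],[0,0,0]],
  [20,[0,0,0],[0,0,0]],
])

```text
t: 18.7
ee_pos: [0.448, -0.0844, 0.0422]
orientation: [-3.142, 0.0, -0.214]
force: [-0.3, -0.2, -0.3]
finger_gap: 0.394
grip_force: 40.4
```

Request:
play_rows([
  [20,[0,0,1],[0,0,0]],
  [20,[0,0,0.5],[0,0,0]],
  [20,[0,0,0],[0,0,0]],
])

```text
t: 19.0
ee_pos: [0.4483, -0.0845, 0.0415]
orientation: [3.142, -0.0, -0.214]
force: [-3.4, 1.4, 7.9]
finger_gap: 0.395
grip_force: 41.4
```

Request:
play_rows([
  [20,[0,0,-0.5],[0,0,0]],
  [40,[0,0,0],[0,0,0]],
  [52,[0,0,0],[0,0,0]],
  [52,[0,0,0],[0,0,0]],
  [52,[0,0,0],[0,0,0]],
])

```text
t: 19.5
ee_pos: [0.4481, -0.0844, 0.0412]
orientation: [-3.142, 0.0, -0.214]
force: [-0.2, -0.1, 0.4]
finger_gap: 0.606
grip_force: 0.0
```

Request:
play_rows([
  [52,[0,0,-20],[0,0,0]],
  [52,[0,0,-40],[0,0,0]],
  [52,[0,0,-45],[0,0,0]],
  [52,[-45,0,-20],[0,0,0]],
  [52,[0,0,0],[0,0,0]],
])

```text
t: 20.0
ee_pos: [0.4038, -0.0748, 0.1711]
orientation: [3.141, -0.008, -0.214]
force: [0.6, 0.2, -0.1]
finger_gap: 0.609
grip_force: 0.0
```

```bash
python3 - <<'E'
from h import *
p,d=snap('side')
cv2.imwrite('pics/c7.png',cv2.resize(p[220:330,220:400],None,fx=4,fy=4,interpolation=2)); s=env.state();print(s['ee_pos'],s['force'])
E
```

```text
[ 0.40459966 -0.07502411  0.16906097] [0.46670055 0.35226497 0.03206987]
```

View pics/c7.png

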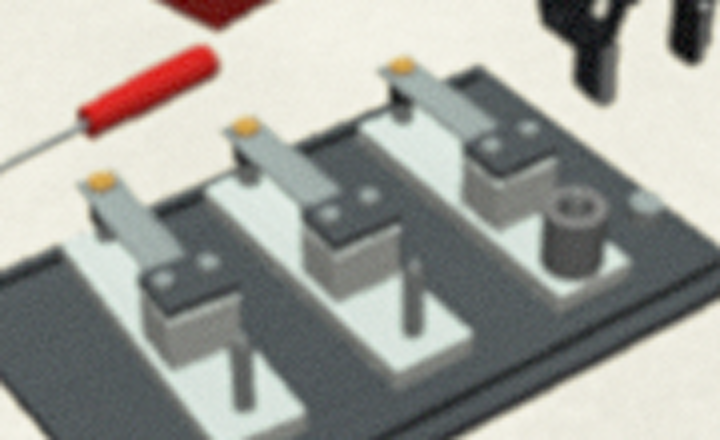

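The collar at (575,235) stands flat on the deck over the rightmost post. The gripper is clear, and all three springs are up.

```bash
python3 -c "
from h import *
print(env.job_done())"
```

```text
the job is handed in; nothing more can be done
None
```

I pressed all three springs left to right onto their stops at about 17 to 20 N, holding each for over half a second; the rightmost is the soft one (about 0.3 N/mm against 0.7 for the others), and the reject collar stands flat over its post, with the job handed in at about 20 s and no verdict shown.

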